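Swap the hand blender's battery packs on charge

TASK

The two white charging rails on the counter take the cordless hand blender's battery packs. First slide the low pack, which stands loose in the mouth of its rail, fully home until its spring catch clicks and holds it. Then press down the steel catch plate at the rear of the other rail so that the tall, charged pack springs free, and leave that pack standing upright where it comes out in its rail.

Things in the scene. Friction and masses are not known exactly. Their poses are not given: they have to be found in the camera images.
- dock_open: White charging rail fixed on the counter, 220 x 90 mm, low pack loose in its mouth. Origin: centre of underside; x runs from mouth (-110 mm) to rear housing (66 to 110 mm, 50 mm high), z up. Floor 14 mm up; walls 72 mm apart, tops 26 mm; hold-down lips (x 22 to 66 mm), tops 31 mm. The last 40 mm work against a spring ejector; sliding in takes 7 N (brief peaks to 16 N if fast).
- dock_latched: Rail like dock_open, same axes; the tall pack is latched in it. Each rail's steel catch plate, 36 (x) x 44 mm, is centred at x = 88 mm, y = 0, flat top 69 mm above the counter; it sinks 10 mm straight down (2 to 6 N) and springs back. From 8 mm down the catch frees the pack and the ejector slides it about 40 mm, at most 60, towards the mouth.
- pack_low: Low grey battery pack on a black foot, 76 mm long (x), 56 mm wide (foot 68 mm wide, 10 mm high), 45 mm high, about 200 g. Origin: centre of underside; x along its length towards its rail's rear housing. The catch clicks behind it once its origin is past x = 23 mm of dock_open; it stops on the housing at 28 mm. Let go, it rests at about 23 mm.
- pack_tall: Tall grey battery pack: foot, length, width and axes as pack_low, but 65 mm high, about 200 g. Origin: centre of underside. Starts latched in dock_latched with its origin at about x = 23 mm of that rail.

How it is judged:
By the outcome, as a careful person would: the job done as asked, in the order asked, and still so for the second after the job is handed in, with the robot touching nothing.
It also fails if it takes over 38 s, if anything falls off the work surface, if the arm or the gripper's body presses on something with over 40 N, if the wrist force passes 120 N, or if a joint passes its speed limit or range.

ROBOT

A 7-joint arm with a two-finger parallel gripper is mounted at the origin on the work surface. World frame = base frame: x ahead of the robot, y to its left, z up, the work surface at z = 0. Lengths are in m, angles in rad, forces in N, time in s.
With the tool pointing down it reaches from about 0.425 to 0.925 m from the base axis. Payload 6.8 kg.
Tool frame: the origin (TCP) lies at the very end of the fingers, on their centre line; the grasp point (between the pads) lies 19 mm behind it; z points along the fingers, y is the line along which they close (so a half turn about z gives the same grasp; the last joint's range is limited). The gripper opens to 85 mm and grips with 20 to 120 N. Pads are 22 mm wide; open, the fingers measure 114 mm over their backs; the gripper's body (76 mm by 85 mm) begins 54 mm behind the grasp point. The pads swing forward as they close: fully open they stand 13 mm farther back than shut.
Start: joints at [1.153, 0.477, 0.022, 1.555, -0.011, 1.109, -0.083], TCP at [0.206, -0.643, 0.21] pointing down, gripper open.
Joint ranges: [-2.96, 2.96], [-0.34, 2.1], [-1.41, 1.46], [0.24, 2.44], [-1.37, 4.51], [0.17, 1.92], [-2.96, 2.96]. Speed limits (rad/s): [2.39, 2.39, 3.14, 3.14, 3.14, 3.14, 3.14].

INTERFACE

Orientations are given as a unit quaternion [w, x, y, z].
In Python, from station import bot, cam, order gives the robot as it stands (bot), with the cameras (cam) and the job (order).
- The arm moves only by the tool drive_effector, called after ">>>" as name(argument=value, ...) on one line, values as JSON. Schema: {"type":"object","properties":{"ticks":{"type":"array","items":{"type":"number"},"minItems":5,"maxItems":100},"squeeze":{"type":"number"},"only":{"type":"string"},"quiet":{"type":"boolean"},"lines":{"type":"string"}},"required":["ticks"],"additionalProperties":false}. ticks is one flat list of numbers that holds 1 to 20 rows one after another, with no inner brackets; each row has 5 numbers: dx, dy, dz in shares of the most that a row can go, 1 being 50 mm, then a turn about the tool's z in parts of the range, where 1.0 means 4 rad, then the opening from 0.0 (shut) to 1.0 (fully open); each row shifts and turns the commanded pose from where the row before left it, along the tool's axes as they then stand; what a row does not reach is not made up. A row lasts 1/10 s, in which the tool goes at most 0.05 m and 0.15 rad, less where a joint would pass 70% of its speed; a pose out of reach is approached as far as the arm can. The fingers move at their own pace and stop on an object; squeeze is the grip in N (left out, the last holds). Time passes only in rows, so rows that do not move let the fingers close. The tool returns the time, the measured TCP pose, the force, the opening and the grip force at its end. only (a regular expression) keeps the lines of the reply that match it, lines (a string "A,B") keeps lines A to B, and quiet returns only ok. Shift and turn numbers lie between -1 and 1, and a call with a number outside is refused. Input that does not fit is refused with a message, and nothing moves.
- bot.get_obs(): the state, without advancing time (a new reading comes with each control period).
- cam.read_camera(name): name is "side" or "top" or "wrist"; returns the picture (400x640x3 uint8, blue, green, red); there is no depth.
- cam.camera_info(name): a dict with "vertical_fov" (degrees; the focal length in pixels is half the picture's height over the tangent of half this angle, whatever the lens; pixels are square), "cx", "cy" (the principal point, pixels), "view" (4x4, takes a point from world to camera coordinates); the wrist camera has in their place "hand_eye" (4x4, takes a point from camera to tool coordinates, whose origin is the TCP and whose axes are the flange's). Camera axes: x right, y up, looking along -z (the intrinsics and any distortion apply to the point x, -y, -z); pixel columns grow to the right and rows downward; lengths in m; the calibration is good to about 2 mm. A picture is of the moment at which its call begins: read the wrist's pose just before it. camera_info takes no time and is no camera call.
- order.hand_in(): hands the job in; it is judged then, once.
The state is a dict: "t": time; "q": joint angles; "joint_vel": joint speeds; "joint_torque": joint torques, N m; "eef_pos": TCP position; "tool_rot": TCP orientation; "contact_force": force on the tool from outside, world axes, zero at the start; "torque": the same for the moment, N m; "gripper_width": opening from 0.0 (shut) to 1.0 (fully open); "grasp_force": force on a finger pad.
Only numpy, scipy, OpenCV 4.12 (cv2) and the standard library are available. Lean on these libraries where they do the work, as an engineer would, in place of code of your own. Each camera call takes 0.05 s, during which the arm holds its last target. There are 200 camera calls.

## Working session

There is one attempt and no reset: what is moved stays moved. The work goes in short steps, Python scripts to look and compute and a tool call to move; the robot and the scene stay as the last step left them, time stands still between calls to the robot, and variables do not carry over. Pictures are saved under pics/ and viewed, at most 10 in all, crops included, and the job is handed in when it is done.

```bash
mkdir -p pics; ls
```

Run:
```python
from station import bot, cam, order
import cv2, numpy as np
np.set_printoptions(precision=5,suppress=True)
for n in ("top","side"):
    cv2.imwrite(f"pics/{n}0.png",cam.read_camera(n)); print(n,cam.camera_info(n))
print(cam.camera_info("wrist"))
o=bot.get_obs();print(o)
```

```text
pics
station.py
top {'vertical_fov': 43.23867099313499, 'cx': 316.8360152346717, 'cy': 205.24719780591425, 'view': array([[ 0.07082, -0.99749, -0.00207, -0.03932],
       [ 0.97443,  0.06874,  0.21391, -0.5498 ],
       [-0.21323, -0.01717,  0.97685, -0.82075],
       [ 0.     ,  0.     ,  0.     ,  1.     ]])}
side {'vertical_fov': 56.967094548244475, 'cx': 315.60538354211667, 'cy': 195.47870357653727, 'view': array([[-0.97733, -0.21131, -0.01311,  0.53115],
       [ 0.14523, -0.71418,  0.68473, -0.10267],
       [-0.15405,  0.66731,  0.72868, -0.60351],
       [ 0.     ,  0.     ,  0.     ,  1.     ]])}
{'vertical_fov': 58.23495404862647, 'cx': 319.7853052885345, 'cy': 202.05104871643883, 'hand_eye': array([[ 0.0001 ,  0.94816,  0.31778,  0.08181],
       [ 1.     , -0.00055,  0.00133, -0.00041],
       [ 0.00143,  0.31778, -0.94816, -0.16343],
       [ 0.     ,  0.     ,  0.     ,  1.     ]])}
{'t': 0.1, 'q': array([ 1.15296,  0.47771,  0.02234,  1.55634, -0.01147,  1.10931,
       -0.08308]), 'joint_vel': array([ 0.00156, -0.00098, -0.00059, -0.00444,  0.00093,  0.00245,
       -0.0016 ]), 'joint_torque': array([  0.00373, -59.77669,   1.61303, -28.19573,   0.0127 ,   0.00502,
         0.00001]), 'eef_pos': array([ 0.20556, -0.64235,  0.20954]), 'tool_rot': array([-0.00079,  0.98803,  0.15428, -0.00019]), 'contact_force': array([-0.61896, -0.08796,  0.4013 ]), 'torque': array([ 0.01351, -0.04846, -0.03292]), 'grasp_force': 0.0, 'gripper_width': 0.9991126373872119}
```

View pics/top0.png

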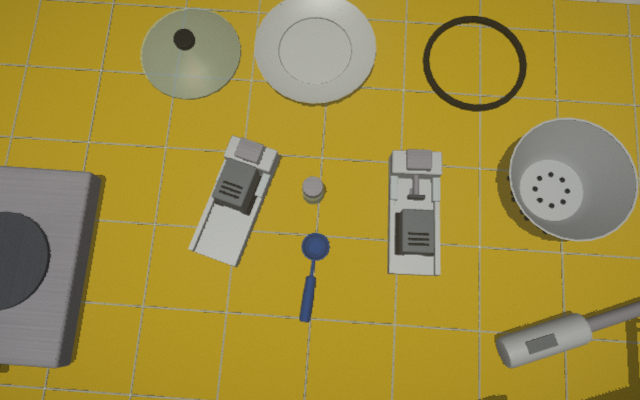

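View pics/side0.png

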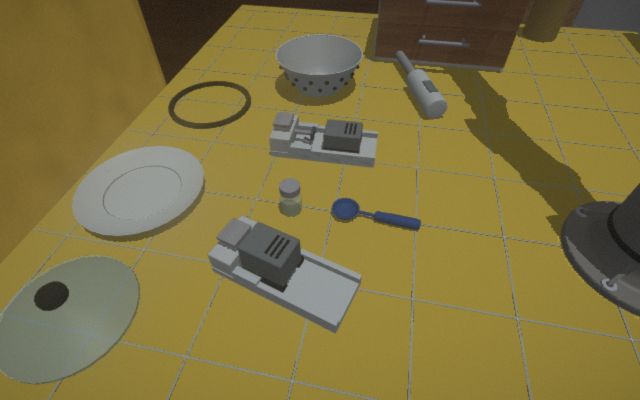

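The top view shows the latched rail at about (235,200) and the open rail at about (415,212), with its low pack at (416,232). In both, the rear housing points up in the image. I'll enlarge each rail next.

Run:
```python
import cv2,numpy as np
a=cv2.imread("pics/top0.png")
L=a[130:275,180:285]; R=a[140:285,370:460]
f=lambda i:cv2.resize(i,None,fx=4,fy=4,interpolation=cv2.INTER_CUBIC)
cv2.imwrite("pics/crop.png",np.hstack([f(L),f(R)]))
```

```text
(no output)
```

View pics/crop.png

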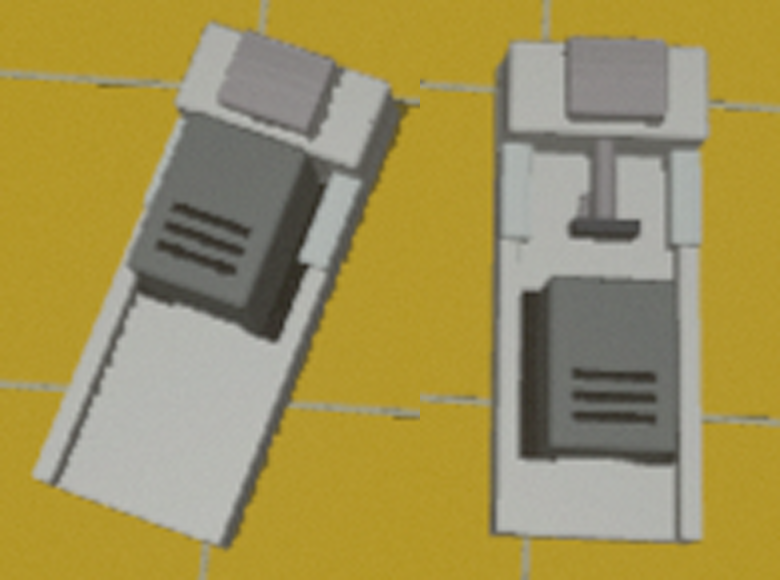

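The crop shows clean corners for the housing tops, catch plates, pack tops and mouths. I'll fit planar poses to those corners.

Create h.py:
```python
import numpy as np, cv2
from scipy.optimize import least_squares
from station import bot, cam, order
np.set_printoptions(precision=4,suppress=True)
def proj(P,name="top"):
    i=cam.camera_info(name); c=(i["view"]@np.c_[P,np.ones(len(P))].T)[:3].T
    f=200/np.tan(np.radians(i["vertical_fov"]/2))
    return np.c_[i["cx"]+f*c[:,0]/-c[:,2], i["cy"]-f*c[:,1]/-c[:,2]]
def place(p,P): 
    c,s=np.cos(p[2]),np.sin(p[2]); return np.c_[p[0]+c*P[:,0]-s*P[:,1],p[1]+s*P[:,0]+c*P[:,1],P[:,2]]
def fit(P,uv,name="top",p0=(.6,0,0)):
    P=np.array(P,float)/1000;uv=np.array(uv,float)
    r=least_squares(lambda p:(proj(place(p,P),name)-uv).ravel(),p0)
    return r.x,r.fun.reshape(-1,2)
```

Run:
```python
from h import *
dock=[(110,45,50),(110,-45,50),(66,-45,50),(66,45,50),(-110,45,26),(-110,-45,26),(106,22,69),(106,-22,69),(70,-22,69),(70,22,69)]
pk=lambda h:[(38,28,h),(38,-28,h),(-38,-28,h),(-38,28,h)]
l=np.array([(213,22),(392,84),(357,168),(178,105),(35,475),(225,547),(235,31),(335,73),(313,136),(220,97)])/4+[179.6,129.6]
r=(np.array([(510,42),(708,48),(707,138),(507,135),(492,533),(702,541),(567,37),(667,40),(665,120),(567,118)])-[420,0])/4+[369.6,139.6]
for n,uv,pu,h in(("L",l,np.array([(187,113),(308,150),(245,305),(130,265)])/4+[179.6,129.6],79),("R",r,(np.array([(550,278),(676,280),(676,455),(550,447)])-[420,0])/4+[369.6,139.6],59)):
    p,e=fit(dock,uv); print(n,p,np.degrees(p[2]));print(e.T)
    q,e=fit(pk(h),pu); print(" pack",q,"\n",e.T); d=q-p
    c,s=np.cos(p[2]),np.sin(p[2]); print(" pack in rail",c*d[0]+s*d[1],-s*d[0]+c*d[1],np.degrees(d[2]))
    print(" plate",place(p,np.array([[.088,0,.069]])))
```

```text
L [ 0.5557  0.1498 -0.2735] -15.670071791498028
[[-1.0148  0.5051  0.5736 -1.3318 -0.2014 -0.6835  2.8836  0.9855 -0.8582
  -0.8708]
 [-0.5345 -0.1433  0.9379  0.4805  1.212   0.3334 -0.4004 -2.9692 -0.3712
   1.3161]]
 pack [ 0.5788  0.1446 -0.2558] 
 [[ 0.3462  0.2728  0.6398 -1.2527]
 [-1.355  -0.7173  1.1146  0.8656]]
 pack in rail 0.02364667710654775 0.001231451461179785 1.0154919165827712
 plate [[0.6404 0.126  0.069 ]]
R [ 0.5568 -0.1759  0.0287] 1.6463955688688932
[[-0.4611 -0.0472  0.4656  0.0314  0.7843 -0.48   -0.1776 -0.2428  0.3855
  -0.2662]
 [-0.4937 -0.0238  0.9637 -0.3026  0.2164  0.3768 -0.0315  0.2018 -0.2171
  -0.7198]]
 pack [ 0.5188 -0.1774  0.0289] 
 [[-0.3669  0.3325  0.6691 -0.6363]
 [-0.6464  0.1615 -0.0916  0.5448]]
 pack in rail -0.03794649818647792 -0.00044248310798791725 0.007254923592514602
 plate [[ 0.6447 -0.1734  0.069 ]]
```

Both rail fits agree with the stated sizes. The low pack's origin is at about rail x = -38 mm and the tall pack's at +24 mm. I'll turn to the open rail's heading, close the fingers and move over its mouth.

The manual's scale: shifts go in shares of 50 mm and turns go in shares of 4 rad. Converting my numbers, -0.038 m is -0.76, 0.022 m is 0.44, 0.14 rad / 4 = 0.035.

>>> drive_effector(ticks=[0,0,0,0.035,0,0,0,0,0.035,0,0.44,-0.76,0,0,0,0.44,-0.76,0,0,0,0.44,-0.76,0,0,0,0.44,-0.76,0,0,0,0.44,-0.76,0,0,0,0.44,-0.76,0,0,0,0.44,-0.76,0,0,0,0.44,-0.76,0,0,0,0.44,-0.76,0,0,0,0.44,-0.76,0,0,0,0.44,-0.76,0,0,0,0.44,-0.76,0,0,0,0,0,0,0,0,0,0,0,0,0], squeeze=30)

```text
t: 1.7
eef_pos: [0.4562, -0.1783, 0.2101]
tool_rot: [-0.0, 1.0, 0.016, -0.0]
contact_force: [-0.1, -1.4, 0.6]
gripper_width: -0.001
grasp_force: 0.0
```

Scaled: 0.04 m is 0.8, 0.03 m is 0.6.

>>> drive_effector(ticks=[0,0,0.8,0,0,0,0,0.8,0,0,0,0,0.8,0,0,0,0,0.6,0,0,0,0,0.4,0,0,0,0,0.24,0,0,0,0,0,0,0,0,0,0,0,0])

```text
t: 2.5
eef_pos: [0.4563, -0.18, 0.029]
tool_rot: [0.0, 1.0, 0.014, 0.0]
contact_force: [0.4, -0.2, 0.0]
gripper_width: -0.002
grasp_force: 0.0
```

Run:
```python
from h import *
a=cam.read_camera("side")[90:190,240:400]
cv2.imwrite("pics/s1.png",cv2.resize(a,None,fx=4,fy=4,interpolation=cv2.INTER_CUBIC))
```

```text
(no output)
```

View pics/s1.png

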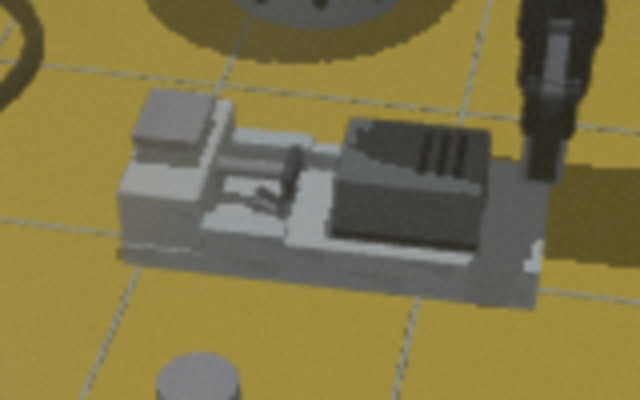

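The side crop shows the fingertip at (543,175), standing clear behind the pack's mouth face at (485,190) and inside the rail. I'll push now.

Scaled: 0.008 m is 0.16, 0.006 m is 0.12.

>>> drive_effector(ticks=[0.16,0,0,0,0,0.16,0,0,0,0,0.12,0,0,0,0,0.12,0,0,0,0,0.12,0,0,0,0,0.12,0,0,0,0,0.12,0,0,0,0,0.12,0,0,0,0,0.12,0,0,0,0,0.12,0,0,0,0,0.08,0,0,0,0,0,0,0,0,0])

```text
t: 3.75
eef_pos: [0.5213, -0.1772, 0.0277]
tool_rot: [-0.0, 1.0, 0.015, -0.003]
contact_force: [-7.2, 0.1, 4.5]
gripper_width: 0.004
grasp_force: 3.7
```

Scaled: 0.004 m is 0.08, 0.003 m is 0.06.

>>> drive_effector(ticks=[0.08,0,0,0,0,0.08,0,0,0,0,0.06,0,0,0,0,0.06,0,0,0,0,0,0,0,0,0])

```text
t: 4.25
eef_pos: [0.5365, -0.1768, 0.0277]
tool_rot: [-0.0, 1.0, 0.015, -0.002]
contact_force: [-5.0, 0.2, 0.2]
gripper_width: -0.002
grasp_force: 2.3
```

Scaled: 0.002 m is 0.04.

>>> drive_effector(ticks=[0.04,0,0,0,0,0.04,0,0,0,0,0,0,0,0,0])

```text
t: 4.55
eef_pos: [0.5386, -0.1767, 0.0276]
tool_rot: [-0.0, 1.0, 0.015, -0.003]
contact_force: [-9.4, 0.0, 4.6]
gripper_width: -0.002
grasp_force: 4.9
```

Scaled: 0.002 m is 0.04.

>>> drive_effector(ticks=[0.04,0,0,0,0,0.04,0,0,0,0,0,0,0,0,0])

```text
t: 4.85
eef_pos: [0.5386, -0.1768, 0.0274]
tool_rot: [-0.0, 1.0, 0.014, -0.007]
contact_force: [-20.6, 0.9, 17.4]
gripper_width: 0.001
grasp_force: 10.2
```

The tool has stopped while the force rises, so the pack is on the housing. I'll back off slowly, lift, and check that the catch holds.

Scaled: -0.04 m is -0.8, -0.02 m is -0.4.

>>> drive_effector(ticks=[-0.12,0,0,0,0,-0.2,0,0,0,0,-0.4,0,0,0,0,-0.4,0,-0.4,0,0,0,0,-0.8,0,0,0,0,-0.8,0,0,0,0,-0.4,0,0,0,0,0,0,0])

```text
t: 5.65
eef_pos: [0.4934, -0.1789, 0.1522]
tool_rot: [0.001, 1.0, 0.015, 0.004]
contact_force: [1.1, 0.1, -0.6]
gripper_width: 0.001
grasp_force: 0.0
```

Run:
```python
from h import *
print(bot.get_obs()["contact_force"])
a=cam.read_camera("side")[90:190,240:400]
b=cam.read_camera("top")[140:285,370:460]
f=lambda i:cv2.resize(i,None,fx=4,fy=4,interpolation=cv2.INTER_CUBIC)
cv2.imwrite("pics/s2.png",f(a)[:, :420]); cv2.imwrite("pics/t2.png",np.hstack([np.pad(f(a)[:,:420],((0,180),(0,0),(0,0))),f(b)]))
```

```text
[ 1.0518  0.126  -0.575 ]
```

View pics/t2.png

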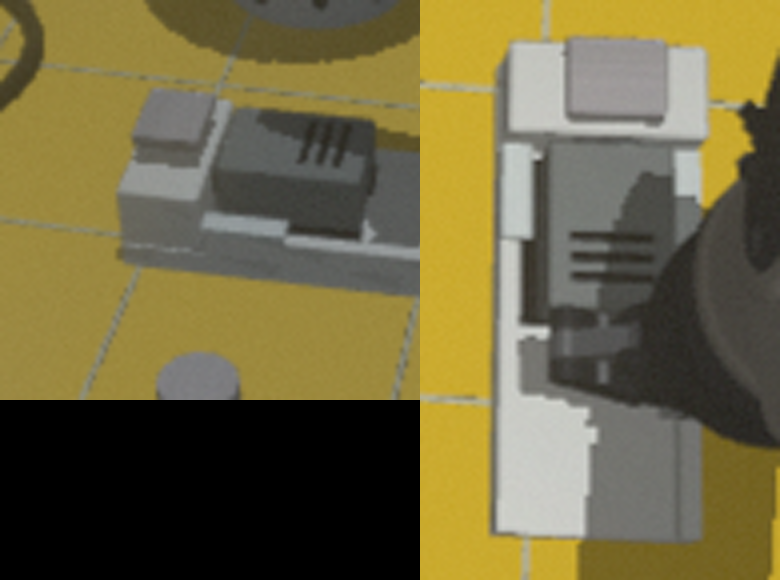

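The low pack now sits against the housing, moved about 60 mm by the crop scale, and stays there without contact, so the catch holds it. Next I'll go above the other rail's catch plate.

Scaled: -0.0375 m is -0.75, 0.0197 m is 0.394.

>>> drive_effector(ticks=[0.394,-0.75,0,0,0,0.394,-0.75,0,0,0,0.394,-0.75,0,0,0,0.394,-0.75,0,0,0,0.394,-0.75,0,0,0,0.394,-0.75,0,0,0,0.394,-0.75,0,0,0,0.394,-0.75,0,0,0,0,0,0,0,0,0,0,0,0,0])

```text
t: 6.75
eef_pos: [0.6379, 0.1277, 0.1463]
tool_rot: [0.0, 1.0, 0.016, -0.001]
contact_force: [0.2, -0.3, -0.5]
gripper_width: -0.003
grasp_force: 0.0
```

Scaled: 0.03 m is 0.6, 0.004 m is 0.08.

>>> drive_effector(ticks=[0.08,0.04,0.6,0,0,0,0,0.5,0,0,0,0,0.24,0,0,0,0,0,0,0,0,0,0,0,0])

```text
t: 7.25
eef_pos: [0.643, 0.1239, 0.0818]
tool_rot: [0.0, 1.0, 0.014, 0.0]
contact_force: [0.3, -0.7, -0.4]
gripper_width: 0.0
grasp_force: 0.0
```

Run:
```python
from h import *
a=cam.read_camera("side")[200:330,190:370]
cv2.imwrite("pics/s3.png",cv2.resize(a,None,fx=4,fy=4,interpolation=cv2.INTER_CUBIC))
```

```text
(no output)
```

View pics/s3.png

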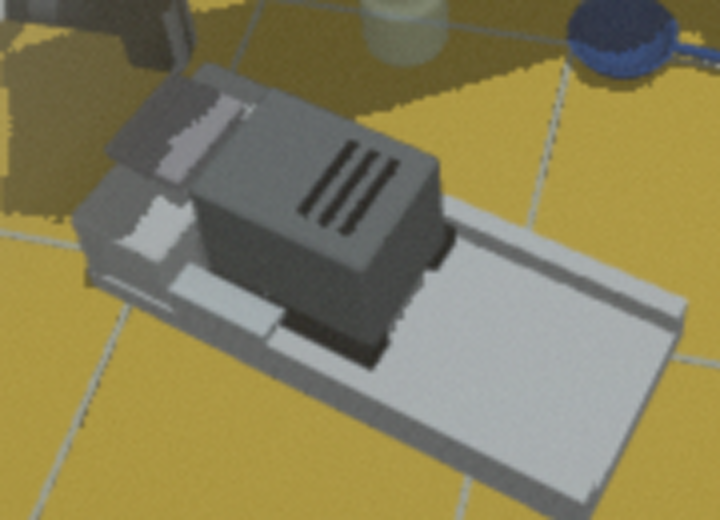

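The side crop shows the fingertip at about (160,68), beyond the plate centre at about (180,128). I'll check that offset numerically with the side camera.

Run:
```python
from h import *
o=bot.get_obs();p=np.array(o["eef_pos"]);print(p)
print("tcp",(proj(p[None],"side")[0]-[189.6,199.6])*4,"plate pred",(proj(np.array([[.6404,.126,.069]]),"side")[0]-[189.6,199.6])*4)
# side fit of rail: plate corners + housing/mouth
P=[(106,-22,69),(106,22,69),(70,22,69),(-110,-45,26),(66,45,50),(110,45,50),(-110,45,26)]
uv=np.array([(178,72),(107,150),(185,187),(686,302),(163,250),(76,217),(585,495)])/4+[189.6,199.6]
q,e=fit(P,uv,"side",(.55,.15,-.27));print(q,place(q,np.array([[.088,0,.069]])));print(e.T*4)
print((proj(place([.5557,.1498,-.2735],np.array(P)/1000),"side")-[189.6,199.6])*4)
```

```text
[0.6435 0.1243 0.0825]
tcp [174.415   92.7481] plate pred [186.5441 119.6012]
[ 0.5582  0.1515 -0.2763] [[0.6428 0.1274 0.069 ]]
[[-2.0846 -0.9965 -2.1515  6.3115  0.1465 -6.0365  4.199 ]
 [-5.9522 -5.0478 -6.1445 -3.5751 10.1614 -2.6666  6.7662]]
[[182.6612  64.3321]
 [113.3968 143.1963]
 [190.4908 178.8292]
 [699.3155 295.0879]
 [170.9869 258.0912]
 [ 77.4873 212.6041]
 [597.8079 498.0223]]
```

Run:
```python
from h import *
print((proj(np.array([[.4563,-.18,.029]]),"side")[0]-[239.6,89.6])*4)
a=cam.read_camera("wrist");cv2.imwrite("pics/w1.png",a)
```

```text
[538.415  209.8155]
```

View pics/w1.png

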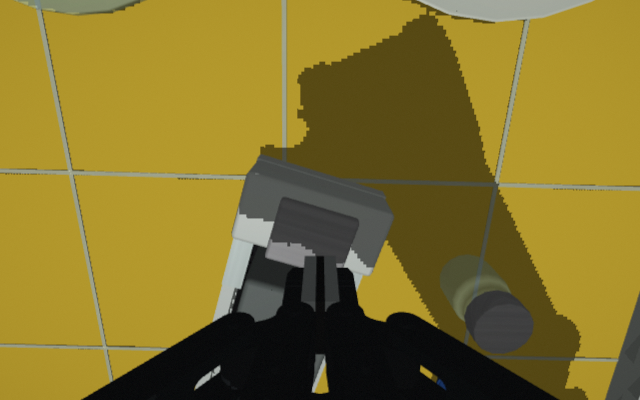

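The wrist view shows the fingertips at about (320,257), just at the mouth-side edge of the plate, whose centre is about (313,231). I'll work out the geometry.

Run:
```python
from h import *
from scipy.spatial.transform import Rotation as R
i=cam.camera_info("wrist");o=bot.get_obs();H=np.array(i["hand_eye"]);f=200/np.tan(np.radians(i["vertical_fov"]/2))
w,x,y,z=o["tool_rot"];T=np.eye(4);T[:3,:3]=R.from_quat([x,y,z,w]).as_matrix();T[:3,3]=o["eef_pos"]
for d in(0,-.01,-.02):
    c=np.linalg.inv(H)@[0,0,d,1];print("tcp px",d,i["cx"]-f*c[0]/c[2],i["cy"]+f*c[1]/c[2])
W=T@H;C=W[:3,3]
for u,v in[(280,197),(358,220),(268,262),(313,231)]:
    r=W[:3,:3]@[(u-i["cx"])/f,-(v-i["cy"])/f,-1];print((u,v),C+r*(.069-C[2])/r[2])
```

```text
tcp px 0 321.0123971288714 252.56107578955118
tcp px -0.01 321.05017275302987 262.017511107351
tcp px -0.02 321.09237053747785 272.5809532231626
(280, 197) [0.668  0.1465 0.069 ]
(358, 220) [0.6565 0.1053 0.069 ]
(268, 262) [0.6302 0.1534 0.069 ]
(313, 231) [0.6494 0.129  0.069 ]
```

The plate is at about (0.643, 0.128) across the three cameras, and the TCP is within 4 mm of that. I'll press down in steps.

Scaled: 0.008 m is 0.16, 0.005 m is 0.1.

>>> drive_effector(ticks=[0,-0.06,0.16,0,0,0,0,0.1,0,0,0,0,0.08,0,0,0,0,0.08,0,0,0,0,0,0,0])

```text
t: 7.85
eef_pos: [0.6421, 0.1273, 0.0596]
tool_rot: [0.0, 1.0, 0.015, -0.001]
contact_force: [0.0, 0.1, 0.1]
gripper_width: 0.004
grasp_force: 0.0
```

There is no contact yet, so the fingertips do end above the reported TCP. I'll continue in small steps.

Scaled: 0.003 m is 0.06.

>>> drive_effector(ticks=[0,0,0.06,0,0,0,0,0.06,0,0,0,0,0,0,0])

```text
t: 8.15
eef_pos: [0.6424, 0.1273, 0.0539]
tool_rot: [0.0, 1.0, 0.015, -0.0]
contact_force: [0.2, 1.0, -0.1]
gripper_width: 0.001
grasp_force: 0.0
```

Scaled: 0.003 m is 0.06.

>>> drive_effector(ticks=[0,0,0.06,0,0,0,0,0,0,0])

```text
t: 8.35
eef_pos: [0.6424, 0.1274, 0.051]
tool_rot: [0.0, 1.0, 0.015, -0.0]
contact_force: [0.7, 0.3, 1.1]
gripper_width: -0.0
grasp_force: 0.0
```

Scaled: 0.002 m is 0.04.

>>> drive_effector(ticks=[0,0,0.04,0,0,0,0,0,0,0])

```text
t: 8.55
eef_pos: [0.6425, 0.1274, 0.0492]
tool_rot: [0.0, 1.0, 0.015, -0.0]
contact_force: [0.5, -0.3, -0.4]
gripper_width: 0.004
grasp_force: 0.0
```

Run:
```python
from h import *
a=cam.read_camera("side")[190:290,190:320];b=cam.read_camera("wrist")[140:300,220:420]
f=lambda i,k:cv2.resize(i,None,fx=k,fy=k,interpolation=cv2.INTER_CUBIC)
A=f(a,3);B=f(b,2)
cv2.imwrite("pics/s4.png",np.hstack([np.pad(A,((0,20),(0,0),(0,0))),B]))
```

```text
(no output)
```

View pics/s4.png

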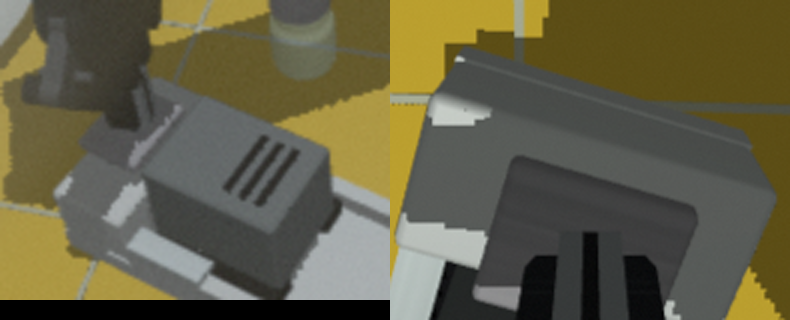

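The fingertips are over the middle of the plate and almost touching it, at about (120,128) in the left crop. I'll keep pressing.

Scaled: 0.003 m is 0.06.

>>> drive_effector(ticks=[0,0,0.06,0,0,0,0,0.06,0,0,0,0,0,0,0])

```text
t: 8.95
eef_pos: [0.6427, 0.1275, 0.0431]
tool_rot: [-0.0, 1.0, 0.015, 0.0]
contact_force: [0.2, 0.3, 0.1]
gripper_width: 0.001
grasp_force: 0.2
```

Scaled: 0.003 m is 0.06, 0.002 m is 0.04.

>>> drive_effector(ticks=[0,0,0.06,0,0,0,0,0.04,0,0,0,0,0,0,0])

```text
t: 9.25
eef_pos: [0.6428, 0.1275, 0.0384]
tool_rot: [-0.0, 1.0, 0.015, 0.0]
contact_force: [-0.7, -1.1, 3.7]
gripper_width: -0.001
grasp_force: 1.7
```

Contact begins at about z = 0.041 with 3.7 N. I'll press on.

Scaled: 0.003 m is 0.06, 0.002 m is 0.04.

>>> drive_effector(ticks=[0,0,0.06,0,0,0,0,0.04,0,0,0,0,0,0,0])

```text
t: 9.55
eef_pos: [0.6434, 0.1276, 0.0373]
tool_rot: [0.0, 1.0, 0.015, 0.001]
contact_force: [-9.8, -2.6, 29.2]
gripper_width: -0.0
grasp_force: 14.7
```

Scaled: 0.002 m is 0.04.

>>> drive_effector(ticks=[0,0,0.04,0,0,0,0,0.04,0,0,0,0,0,0,0])

```text
t: 9.85
eef_pos: [0.6439, 0.1276, 0.0365]
tool_rot: [0.0, 1.0, 0.015, 0.001]
contact_force: [-18.0, -6.0, 52.0]
gripper_width: -0.005
grasp_force: 25.8
```

The tool has hit a hard stop at about z = 0.0375. I'll ease off and look.

Scaled: -0.006 m is -0.12.

>>> drive_effector(ticks=[0,0,-0.12,0,0,0,0,0,0,0])

```text
t: 10.05
eef_pos: [0.6438, 0.1277, 0.0378]
tool_rot: [-0.0, 1.0, 0.015, 0.002]
contact_force: [-2.7, -0.7, 16.2]
gripper_width: 0.002
grasp_force: 8.0
```

Run:
```python
from h import *
a=cam.read_camera("side")[190:320,190:350]
cv2.imwrite("pics/s5.png",cv2.resize(a,None,fx=4,fy=4,interpolation=cv2.INTER_CUBIC))
```

```text
(no output)
```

View pics/s5.png

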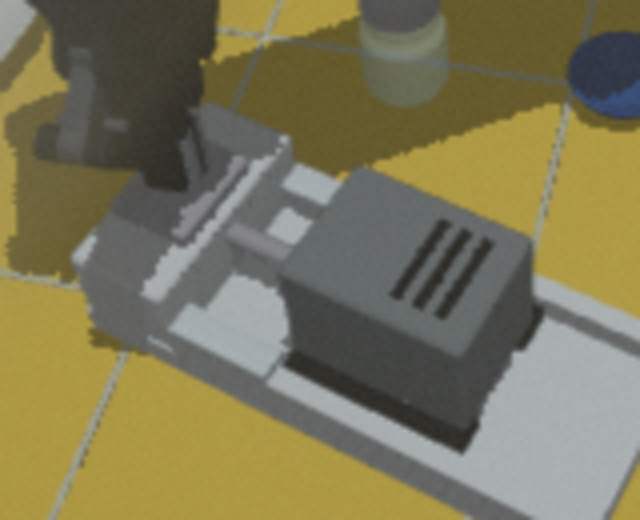

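The tall pack has slid about 40 mm towards the mouth and stands upright. I'll retract straight up and then check both rails.

Scaled: -0.05 m is -1, -0.04 m is -0.8.

>>> drive_effector(ticks=[0,0,-0.4,0,0,0,0,-0.8,0,0,0,0,-1,0,0,0,0,-1,0,0,0,0,-0.6,0,0,0,0,0,0,0,0,0,0,0,0,0,0,0,0,0])

```text
t: 10.9
eef_pos: [0.6416, 0.1271, 0.2235]
tool_rot: [0.0, 1.0, 0.015, -0.002]
contact_force: [0.3, -0.7, 0.1]
gripper_width: -0.001
grasp_force: 0.0
```

Run:
```python
from h import *
cv2.imwrite("pics/s6.png",cam.read_camera("side"))
```

```text
(no output)
```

View pics/s6.png

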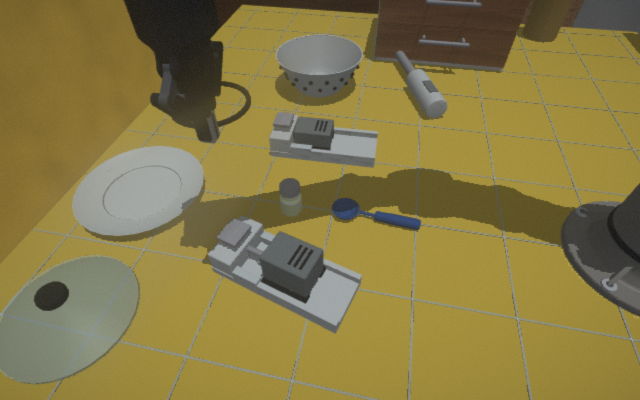

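The low pack is home against its housing at (315,132). The tall pack stands free and upright in its rail at (292,265), and the arm is clear of both.

```bash
python3 -c "
from station import bot, cam, order
print(order.hand_in())"
```

```text
the job is handed in; nothing more can be done
None
```

The job is handed in at about 11 s: the low pack was pushed home and stayed latched, then the tall pack was released and stands upright in its rail about 40 mm out, with the robot touching nothing; the fingertips briefly pressed the catch plate at its bottom stop with about 52 N (wrist limit 120 N).

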